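# Serve the boiled egg in its egg cup

## Robot

A 6-joint arm with a two-finger parallel gripper is mounted at the origin on a cart in front of the work surface, level with it; the furniture and walls round the work are solid. World frame = base frame: x ahead of the robot, y to its left, z up, the work surface at z = 0. Lengths are in m, angles in rad, forces in N, time in s.
With the tool pointing down it reaches from about 0.275 to 0.875 m from the base axis. Payload 12.5 kg.
Tool frame: the origin (TCP) lies on the centre line of the jaws, within the pads' length; the fingertips stand r.finger_overhang ahead of it and the grasp point (between the pads) lies 3 mm ahead of it (r.finger_overhang is the distance from the TCP to the fingertips, in m); z points along the fingers, y is the line along which they close (so a half turn about z gives the same grasp; the last joint's range is limited). The gripper opens to 85 mm and grips with 20 to 120 N. Pads are 22 mm wide; open, the fingers measure 114 mm over their backs; the gripper's body (76 mm by 85 mm) begins 54 mm behind the grasp point. The pads swing forward as they close: fully open they stand 13 mm farther back than shut.
Start: joints at [-1.224, 0.351, 1.652, -0, 1.139, -0.085], TCP at [0.23, -0.499, 0.253] pointing down, gripper open.
Joint ranges: [-2.75, 2.75], [-0.79, 2.1], [0.01, 2.65], [-1.57, 4.71], [0.07, 3.14], [-2.87, 2.87]. Speed limits (rad/s): [2.22, 2.22, 2.79, 3.14, 3.14, 3.14].

## Interface

Orientations are given as a unit quaternion [x, y, z, w].
In Python, from cell import r, optics gives the robot as it stands. The module is installed in compiled form; this text tells all that it offers. Calls block until the motion is done:
- r.move_to(position, orientation): joint-space move of the TCP to a pose.
- r.move_linear(position, rot=None, vel=0.15): straight line of the TCP; rot=None keeps the orientation; vel is the mean speed in m/s.
- r.set_joints(angles): joint-space move.
- r.set_gripper(opening, squeeze=None): opening from 0.0 (shut) to 1.0 (fully open); squeeze is the grip in N (None keeps the last); returns when the fingers have stopped.
- r.sleep(seconds).
- r.inverse_kinematics(position, orientation): joint angles nearest the present ones, or None.
- optics.get_image(name): name is "scene" or "top" or "wrist"; returns a dict with "pixels" (384x512x3 uint8, red, green, blue), "depth" (384x512 float32, m along the optical axis (not along the pixel's ray), 0 where there is no reading), "fx", "fy", "cx", "cy" (pixels), "camera_from_world" (4x4, takes a point from world to camera coordinates); the wrist camera has in their place "mount" (4x4, takes a point from camera to tool coordinates, whose origin is the TCP and whose axes are the flange's). Camera axes: x right, y down, z forward; pixel columns grow to the right and rows downward; lengths in m; the calibration is good to about 2 mm. A picture is of the moment at which its call begins: read the wrist's pose just before it.
A pose or a line that the arm cannot do raises r.PlanningError and nothing moves.
- r.hand_in(): hands the job in; it is judged then, once.
Readings, each from a call of its own:
- r.current_t(): time.
- r.current_q(): joint angles.
- r.current_qvel(): joint speeds.
- r.current_effort(): joint torques, N m.
- r.current_tool_pos(): TCP position.
- r.current_ee_rot(): TCP orientation.
- r.current_contact_force(): force on the tool from outside, world axes, zero at the start.
- r.current_torque(): the same for the moment, N m.
- r.current_opening(): opening from 0.0 (shut) to 1.0 (fully open).
- r.current_finger_force(): force on a finger pad.
Only numpy, scipy, OpenCV 4.12 (cv2) and the standard library are available. Lean on these libraries where they do the work, as an engineer would, in place of code of your own. Each camera call takes 0.05 s, during which the arm holds its last target. There are 200 camera calls.

## Task

Slide the lid of the wooden egg keeper fully open, lift the egg out and set it, pointed end up as it is, in the empty egg cup where that cup stands. Lower it gently and let go only once it sits in the cup; leave the lid open, and leave the other egg cup with its egg, the salt shaker and the spoon alone.

Things in the scene. Friction and masses are not known exactly. Their poses are not given: they have to be found in the camera images.
- egg_keeper: wooden box, 162 (its x) x 142 (its y) x 74 mm, fixed; inside 150 x 130 mm. Origin: centre of its underside, z up. A board inside, its top 22 mm above the origin, has two nests 32 mm across at its own x = -36 and +36 mm, y = 0; the egg stands in the one at +36. The lid slides along its own +y. Rails 11 mm wide along its two x sides stand up to 86 mm.
- keeper_lid (a joint): travel of the sliding lid along the keeper's +y, m: 0 shut, 0.130 fully open (stop; the whole inside is then clear). It cannot come off; it slides with about 1.5 N of friction and stays where it is left. The lid's top is 81.5 mm above the keeper's underside.
- lid_grip (a point): centre of the top face of the wooden grip bar on the lid; bar 50 mm long (keeper's x), 14 mm thick (keeper's y), standing 25 mm above the lid; its top is 106.5 mm above the keeper's underside. It moves with the lid; with the lid shut it lies 40 mm from the keeper's middle, to its +y. A tall microwave oven stands behind the keeper, its door handle and knob at about x = 0.6 m.
- egg: light brown hard egg, 44 mm across, 58 mm long, about 60 g, standing in the keeper pointed end up; blunt end a half ball of 22 mm radius. Origin: its lowest point (blunt end); z towards the pointed end.
- egg_mid (a point): the egg's centre at its widest level, 22 mm above its origin; 37 mm above the keeper's underside while in its nest. Flat pads held upright grip it at this level; keep the fingertips no more than 12 mm below it, to stay clear of the nest board and later of the cup's rim.
- egg_cup: the empty white egg cup, loose, about 150 g, 52 mm high, foot 52 mm across, round bowl 41 mm across outside and 34 mm inside at the rim. Origin: centre of its underside; z up.
- egg_cup_rim (a point): centre of the empty cup's mouth, 52 mm above its underside. An egg seated in the cup rests on the rim all round, its widest level (egg_mid) 14 mm above this point.
- served_cup: the other egg cup, same shape, with an egg of the same shape sitting in it (the two count as one thing, its top about 102 mm above the worktop); loose; leave alone. Origin: centre of the cup's underside.
- salt: grey and clear salt shaker, 44 mm across, 90 mm high, loose bystander. Origin: centre of its underside.
- spoon: red-handled spoon, 188 x 40 x 16 mm, loose bystander lying on the worktop. Origin: centre of its underside; its length along its x.
There are look-alikes about, which are no part of the job. What is shaped like the egg_cup but purple is not meant.

How it is judged:
On the way, in this order (a step that is already met when the one before it is completed fails the run):
1. the lid is slid fully open (at least 120 of 130 mm) with the egg still in its nest (value of joint keeper_lid above 0.12 m and z of egg_mid in the frame of egg_keeper below 0.05 m), for 0.1 s.
2. the egg is lifted out of the keeper in the fingers (z of egg_mid in the frame of egg_keeper above 0.1 m and contact force between the fingers and egg above 0.5 N), for 0.1 s.
3. the egg is in the cup's mouth, within 6 mm of its seated height and touching the cup, while the fingers still hold it (horizontal distance between egg_mid and egg_cup_rim below 0.008 m and z of egg_mid in the frame of egg_cup_rim below 0.02 m and contact force between egg and egg_cup above 0.05 N and contact force between the fingers and egg above 0.5 N), for 0.04 s.
At the end, for the whole second after the job is handed in: The egg rests released and still in the bowl of the empty cup: its middle within 5 mm of the cup's axis and 10 to 18 mm above the rim, pointed end up within 0.3 rad; that cup stands upright on the worktop within 30 mm of where it was; the lid is still open (at least 100 mm) (horizontal distance between egg_mid and egg_cup_rim below 0.005 m and z of egg_mid in the frame of egg_cup_rim between 0.01 and 0.018 m and angle between egg's own z axis and vertical below 0.3 rad and angle between egg_cup's own z axis and vertical below 0.05 rad and height (world z) of egg_cup below 0.005 m and distance of egg_cup from where it was at the start of the episode below 0.03 m and linear speed of egg below 0.02 m/s and value of joint keeper_lid above 0.1 m); the robot touches nothing.
It fails at once if the egg is pressed on the cup with more than 30 N (contact force between egg and egg_cup above 30 N).
It fails at once if the other egg cup, with its egg, is moved by more than 20 mm or tipped (distance of served_cup from where it was at the start of the episode above 0.02 m or angle between served_cup's own z axis and vertical above 0.3 rad).
It fails at once if the salt shaker or the spoon is moved by more than 30 mm (distance of any of salt, spoon from where it was at the start of the episode above 0.03 m).
It also fails if it takes over 61 s, if anything falls off the work surface, if the arm or the gripper's body presses on something with over 40 N, if the wrist force passes 120 N, or if a joint passes its speed limit or range.

## Working session

There is one attempt and no reset: what is moved stays moved. The work goes in short steps, each a Python script; the robot and the scene stay as the last script left them, time stands still between calls to the robot, and variables do not carry over. Pictures are saved under pics/ and viewed, at most 10 in all, crops included, and the job is handed in when it is done.

```bash
mkdir -p pics
cat > h.py <<'E'
import numpy as np, cv2
from cell import r, optics
def grab(n):
    d=optics.get_image(n); 
    np.savez('pics/%s.npz'%n,**{k:v for k,v in d.items()}); return d
def pts(d):
    "world points per pixel (fixed cams)"
    h,w=d['depth'].shape; u,v=np.meshgrid(np.arange(w),np.arange(h)); z=d['depth']
    P=np.stack([(u-d['cx'])/d['fx']*z,(v-d['cy'])/d['fy']*z,z,np.ones_like(z)],-1)
    return (P@np.linalg.inv(d['camera_from_world']).T)[...,:3]
E
python3 - <<'E'
from h import *
for n in('scene','top'):
    d=grab(n); cv2.imwrite(f'pics/{n}0.png',cv2.resize(d['pixels'][...,::-1],(800,600),interpolation=cv2.INTER_CUBIC))
    print(n,d['fx'],np.linalg.inv(d['camera_from_world']).round(3))
print(r.finger_overhang,r.current_ee_rot(),r.current_t(),optics.get_image('wrist')['mount'])
E
```

```text
scene 499.00122687300427 [[ 0.459 -0.462  0.759 -0.494]
 [-0.888 -0.223  0.402 -0.585]
 [-0.016 -0.858 -0.513  0.744]
 [ 0.     0.     0.     1.   ]]
top 409.7747482273215 [[ 0.004 -0.991  0.132  0.32 ]
 [-1.    -0.003  0.008 -0.066]
 [-0.008 -0.132 -0.991  1.212]
 [ 0.     0.     0.     1.   ]]
0.022 [ 9.76778431e-01  2.14251319e-01 -6.33712129e-05 -5.15222428e-04] 0.1 [[-7.30997589e-04 -9.46096167e-01 -3.23885022e-01  8.44056633e-02]
 [ 9.99999673e-01 -5.79734143e-04 -5.63512007e-04 -3.77042360e-04]
 [ 3.45369345e-04 -3.23885328e-01  9.46096282e-01 -1.21818282e-01]
 [ 0.00000000e+00  0.00000000e+00  0.00000000e+00  1.00000000e+00]]
```

View pics/scene0.png

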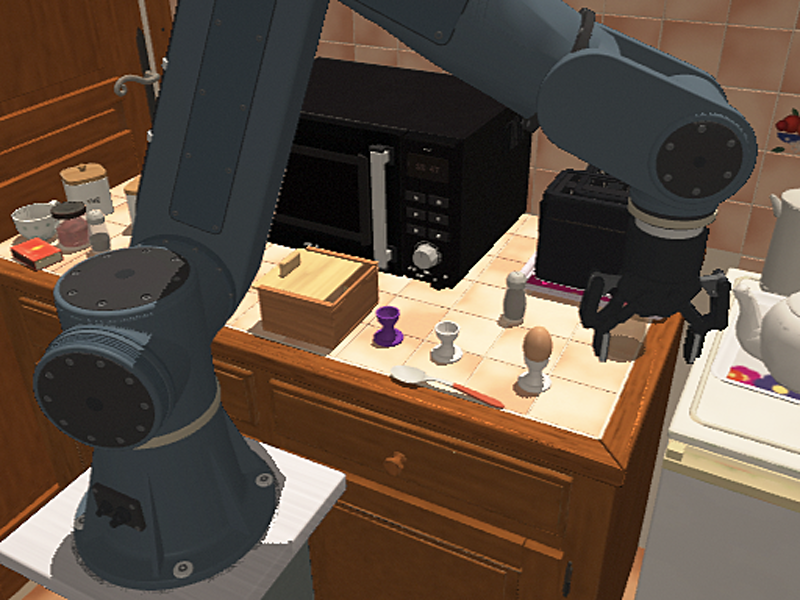

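View pics/top0.png

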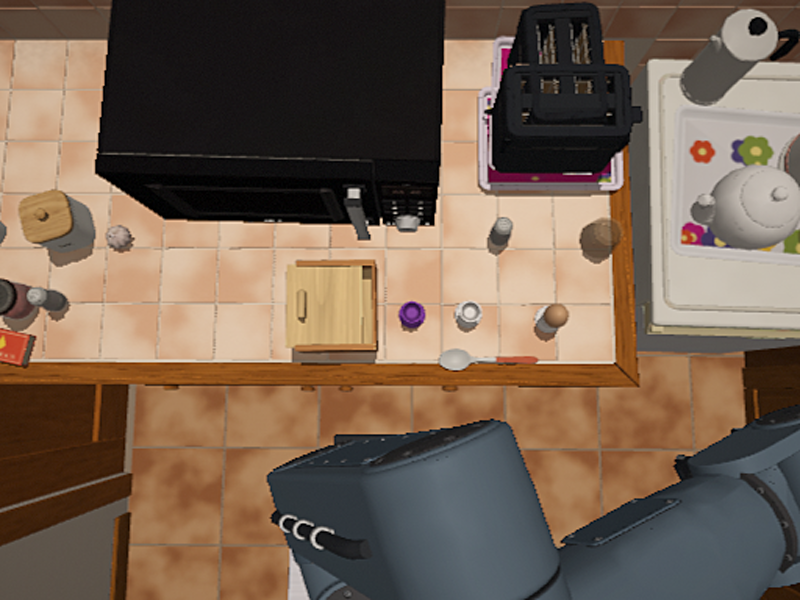

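In the scene and top views (800-px coordinates), the keeper is at top (335,305) with its grip bar at (303,305), so the lid opens to the left, world +y. There are three cup-shaped things in the top view:
- Purple cup at (412,314): a look-alike.
- White empty cup at (468,313): fits the description, as it is white and empty.
- White cup with an egg at (552,318): this is served_cup.

The salt is at (500,233) and the spoon at (490,358).

Run:
```python
from h import *
from scipy import ndimage as nd
for n in('top','scene'):
    d=dict(np.load(f'pics/{n}.npz')); P=pts(d); x,y,z=P[...,0],P[...,1],P[...,2]; ok=d['depth']>0
    def rect(name,lo,hi,box):
        m=ok&(z>lo)&(z<hi)&(x>box[0])&(x<box[1])&(y>box[2])&(y<box[3])
        lab,k=nd.label(m)
        if k==0: print(n,name,'none');return
        i=1+np.argmax(nd.sum(m,lab,range(1,k+1))); q=P[lab==i]
        print(n,name,len(q),'z',q[:,2].mean().round(4),'rect',cv2.minAreaRect(q[:,:2].astype(np.float32)),'min',q.min(0).round(3),'max',q.max(0).round(3))
        return lab==i
    B=(.25,.62,-.12,.22)
    rect('grip',.098,.115,B); rect('lid',.078,.0835,B); rect('box',.06,.09,B)
    rect('tab',-.01,.008,(.25,.6,-.5,.3))
    # cup: segment white at ~ (468,313)/1.5625
    if n=='top':
        rc=P[200,300]; print('cupguess',rc)
        C=(rc[0]-.04,rc[0]+.04,rc[1]-.04,rc[1]+.04); 
    # rim by ray on plane z=.052
    rect('cup',.040,.06,C); rect('foot',.01,.03,C)
    m=ok&(z>.045)&(z<.06)&(x>C[0])&(x<C[1])&(y>C[2])&(y<C[3]); q=P[m][:,:2].astype(np.float32)
    if len(q)>5: print(n,'circle',cv2.minEnclosingCircle(q))
    rect('served',.07,.11,(.25,.6,-.4,-.15)); rect('purple',.04,.06,(C[0],C[1],C[2]+.09,C[3]+.08))
    rect('salt',.05,.1,(.42,.62,-.3,-.1))
d=dict(np.load('pics/scene.npz')); c=d['pixels'][150:260,140:380,::-1]
cv2.imwrite('pics/crop.png',cv2.resize(c,None,fx=3.3,fy=3.3,interpolation=cv2.INTER_CUBIC))
```

```text
top grip 89 z 0.1046 rect ((0.45816436409950256, 0.13115794956684113), (0.04707825928926468, 0.011473349295556545), 1.4743324518203735) min [0.435 0.125 0.101] max [0.482 0.137 0.11 ]
top lid 1887 z 0.0808 rect ((0.4597357213497162, 0.09613244235515594), (0.15124453604221344, 0.13396534323692322), 0.7647435069084167) min [0.384 0.028 0.078] max [0.536 0.163 0.083]
top box 2869 z 0.0813 rect ((0.4599713385105133, 0.08358705043792725), (0.16247908771038055, 0.15923771262168884), 0.7012707591056824) min [0.378 0.003 0.062] max [0.542 0.163 0.09 ]
top tab 20382 z -0.0006 rect ((0.45851531624794006, -0.09411686658859253), (0.2827240526676178, 0.7881638407707214), 0.005262325052171946) min [ 0.317 -0.488 -0.01 ] max [0.6   0.3   0.008]
cupguess [ 0.45187516 -0.16956209  0.03067235]
top cup 75 z 0.0492 rect ((0.4525860846042633, -0.16933967173099518), (0.03526252508163452, 0.037586309015750885), 0.06582504510879517) min [ 0.435 -0.188  0.04 ] max [ 0.47  -0.151  0.056]
top foot 2 z 0.0289 rect ((0.4578937888145447, -0.1625126153230667), (0.0027626000810414553, 0.0), -94.1875991821289) min [
[... 1778 characters left out ...]
6 -0.183  0.01 ] max [ 0.459 -0.155  0.03 ]
scene circle ((0.4526329040527344, -0.1688089817762375), 0.02449178695678711)
scene served 260 z 0.0858 rect ((0.4355095326900482, -0.32235488295555115), (0.03289668634533882, 0.04043619707226753), 14.700447082519531) min [ 0.419 -0.342  0.07 ] max [ 0.453 -0.299  0.103]
scene purple 100 z 0.0472 rect ((0.45112496614456177, -0.06655514985322952), (0.03998181223869324, 0.03354845568537712), 0.426977276802063) min [ 0.431 -0.083  0.04 ] max [ 0.471 -0.05   0.053]
scene salt 204 z 0.0714 rect ((0.5976810455322266, -0.2286851704120636), (0.03372474014759064, 0.031302038580179214), 73.36112976074219) min [ 0.584 -0.248  0.05 ] max [ 0.615 -0.212  0.092]
```

View pics/crop.png

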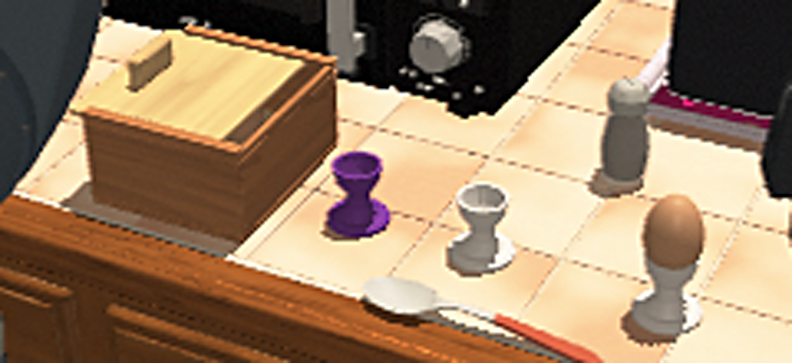

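The crop confirms the white empty cup at (482,225), between the purple cup at (358,195) and the served egg at (673,265). The lid shows a dark gap, so it starts slightly open: keeper middle y is about 0.074 and the bar is at (0.458, 0.131). Next I'll grip the bar with the camera on the side away from the oven, if that pose is reachable.

Run:
```python
from h import *
for n in('top','scene'):
    d=dict(np.load(f'pics/{n}.npz')); P=pts(d); z=P[...,2]
    m=(d['depth']>0)&(z>.0845)&(z<.09)&(P[...,0]>.37)&(P[...,0]<.55)&(P[...,1]>-.05)&(P[...,1]<.25)
    q=P[m]; a=q[q[:,0]<.41]; b=q[q[:,0]>.51]
    for s in(a,b):
        if len(s)>5: print(n,len(s),s.mean(0).round(4),s.min(0).round(3),s.max(0).round(3),'yaw',np.degrees(-np.polyfit(s[:,1],s[:,0],1)[0]))
    m=(d['depth']>0)&(z>.12)&(z<.3)&(P[...,0]>.5)&(P[...,1]>-.1)&(P[...,1]<.2)
    print('oven minx',P[m][:,0].min() if m.any() else None)
for Q in([1,0,0,0],[0,1,0,0]):
    for p in([.458,.131,.2],[.496,.074,.05],[.4525,-.169,.2],[.458,.25,.112]):
        s=r.inverse_kinematics(p,Q); print(Q,p,None if s is None else np.round(s,2))
```

```text
top 137 [0.386  0.0761 0.0862] [0.378 0.003 0.085] [0.409 0.15  0.09 ] yaw 0.007437816101370421
top 128 [0.5333 0.0769 0.0861] [0.512 0.005 0.085] [0.541 0.145 0.089] yaw 2.1020114007076556
oven minx 0.585429334960919
scene 106 [0.3838 0.0673 0.0858] [0.377 0.001 0.085] [0.391 0.141 0.089] yaw 1.0306175603791288
scene 88 [0.5341 0.0701 0.086 ] [0.525 0.004 0.085] [0.541 0.144 0.09 ] yaw 0.9761492535251395
oven minx 0.5815635062982646
[1, 0, 0, 0] [0.458, 0.131, 0.2] [ 0.18  0.29  1.89 -0.    0.96  1.75]
[1, 0, 0, 0] [0.496, 0.074, 0.05] [ 0.06  0.58  1.91 -0.    0.65  1.63]
[1, 0, 0, 0] [0.4525, -0.169, 0.2] [-0.45  0.3   1.88 -0.    0.97  1.12]
[1, 0, 0, 0] [0.458, 0.25, 0.112] [ 0.41  0.5   1.84 -0.    0.81  1.98]
[0, 1, 0, 0] [0.458, 0.131, 0.2] [ 0.18  0.29  1.89 -0.    0.96 -1.39]
[0, 1, 0, 0] [0.496, 0.074, 0.05] [ 0.06  0.58  1.91 -0.    0.65 -1.52]
[0, 1, 0, 0] [0.4525, -0.169, 0.2] [-0.45  0.3   1.88 -0.    0.97 -2.02]
[0, 1, 0, 0] [0.458, 0.25, 0.112] [ 0.41  0.5   1.84 -0.    0.81 -1.16]
```

```bash
cat >> h.py <<'E'
from scipy.spatial.transform import Rotation as R
YAW=0.017
Q=(R.from_euler('z',YAW)*R.from_quat([0,1,0,0])).as_quat()
U=np.array([-np.sin(YAW),np.cos(YAW),0])   # keeper +y in world
E
python3 - <<'E'
from h import *
r.move_to([.36,-.15,.28],Q)
r.set_gripper(0.6)
b=np.array([.4585,.1312,0])
r.move_to(b+[0,0,.19],Q)
r.move_linear(b+[0,0,.112],vel=.08)
print('F',r.current_contact_force())
r.set_gripper(0.0,20)
print('open',r.current_opening(),r.current_finger_force(),r.current_tool_pos())
p=r.current_tool_pos(); 
for s in np.r_[.05,.095,.105:.124:.003]:
    r.move_linear(p+U*s,vel=.08); f=r.current_contact_force(); print(s.round(3),f.round(1),r.current_tool_pos().round(4))
    if abs(f[1])>8: break
print(r.current_t())
d=grab('top'); P=pts(d); cv2.imwrite('pics/open.png',cv2.resize(d['pixels'][130:260,130:330,::-1],None,fx=4,fy=4,interpolation=cv2.INTER_CUBIC))
E
```

```text
F [-0.4664619  -0.3416048   0.56768338]
open 0.15718117182516533 24.7306689620018 [0.45863648 0.13122524 0.11230637]
0.05 [-1.8  1.7  4.3] [0.4578 0.1813 0.1124]
0.095 [-2.6  1.5  4.7] [0.4569 0.2268 0.1123]
0.105 [-2.3  0.1  5.2] [0.4568 0.2366 0.1123]
0.108 [-2.6  1.6  4.8] [0.4567 0.2394 0.1123]
0.111 [-3.1  2.3  4.7] [0.4567 0.2424 0.1123]
0.114 [-1.8 -8.3  8.4] [0.4566 0.2443 0.1123]
7.5833
```

View pics/open.png

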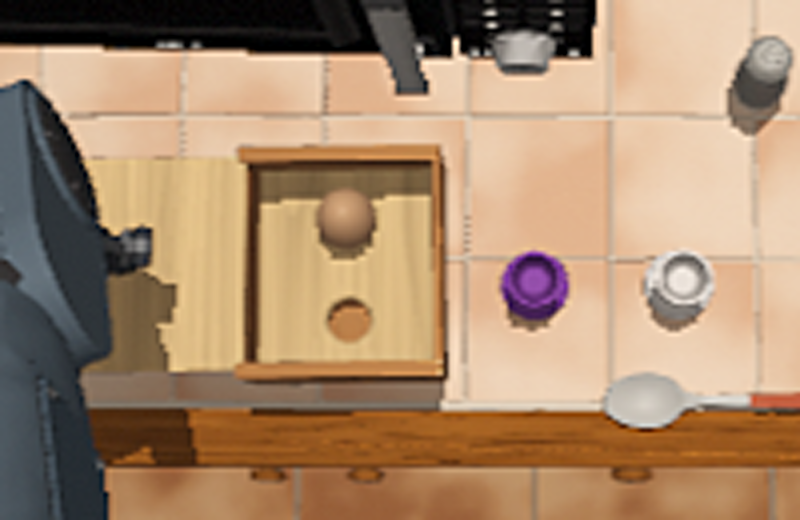

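The lid has reached its stop. The egg is in the far nest at crop (347,218), the empty nest is at (350,320), and the white cup is at (680,283). I'll release the bar, measure the egg and the cup rim by ray casting, and take a wrist view from above the egg.

```bash
cat >> h.py <<'E'
def wcam():
    T=np.eye(4);T[:3,:3]=R.from_quat(r.current_ee_rot()).as_matrix();T[:3,3]=r.current_tool_pos()
    d=optics.get_image('wrist'); d['camera_from_world']=np.linalg.inv(T@d['mount']); return d
def plane(d,uv,z):
    M=np.linalg.inv(d['camera_from_world']); v=M[:3,:3]@[(uv[0]-d['cx'])/d['fx'],(uv[1]-d['cy'])/d['fy'],1]
    return M[:3,3]+v*(z-M[2,3])/v[2]
def sphere(q):
    A=np.c_[2*q,np.ones(len(q))]; s=np.linalg.lstsq(A,(q**2).sum(1),rcond=None)[0]
    return s[:3],np.sqrt(s[3]+s[:3]@s[:3])
def box(d,lo,hi,c,w=.03):
    P=pts(d); m=(d['depth']>0)&(P[...,2]>lo)&(P[...,2]<hi)&(np.hypot(P[...,0]-c[0],P[...,1]-c[1])<w); return P,m
def report(d,n,c,lo,hi,w=.03):
    P,m=box(d,lo,hi,c,w)
    if m.sum()<6: print(n,'few');return
    q=P[m]; print(n,m.sum(),'circ',np.round(cv2.minEnclosingCircle(q[:,:2].astype(np.float32))[0],4),cv2.minEnclosingCircle(q[:,:2].astype(np.float32))[1],'mean',q.mean(0).round(4),'mid',((q.min(0)+q.max(0))/2).round(4),'top',q[:,2].max().round(4))
    v,u=np.nonzero(m); e=cv2.fitEllipse(np.c_[u,v].astype(np.float32)[cv2.convexHull(np.c_[u,v].astype(np.int32),returnPoints=False)[:,0]]) 
    print('  ellipse',np.round(e[0],1),np.round(e[1],1),'ray@.052',plane(d,e[0],.052).round(4))
E
python3 - <<'E'
from h import *
p=r.current_tool_pos(); r.move_linear(p-U*.0015,vel=.05)
r.set_gripper(.4); r.move_linear(r.current_tool_pos()+[0,0,.07],vel=.15)
eg=np.array([.4955,.0745]); cup=np.array([.4525,-.169])
r.move_to([.50,.075,.22],Q); dw=wcam()
d=grab('top'); s=grab('scene')
report(dw,'wrist egg',eg,.04,.085); report(s,'scene cup',cup,.045,.058)
r.move_to([.46,-.169,.24],Q); d2=wcam(); report(d2,'wrist cup',cup,.046,.058)
t=grab('top'); report(t,'top egg',eg,.04,.085); report(d,'top cup',cup,.045,.058); 
cv2.imwrite('pics/w.png',np.hstack([cv2.resize(x['pixels'][...,::-1],(400,300)) for x in(dw,d2)]))
print(r.current_t())
E
```

```text
wrist egg 1359 circ [0.4967 0.0752] 0.021533722057938576 mean [0.4928 0.0752 0.0628] mid [0.4965 0.0754 0.058 ] top 0.0759
  ellipse [255.7 176.2] [40.8 42.1] ray@.052 [0.4957 0.0751 0.052 ]
scene cup 91 circ [ 0.4551 -0.1706] 0.0231340192258358 mean [ 0.4535 -0.1689  0.0493] mid [ 0.454  -0.1691  0.0499] top 0.0547
  ellipse [285.6 210.4] [11.1 15.8] ray@.052 [ 0.448 -0.171  0.052]
wrist cup 462 circ [ 0.4553 -0.1686] 0.02023029886186123 mean [ 0.4568 -0.1689  0.0519] mid [ 0.4551 -0.1683  0.0512] top 0.0564
  ellipse [255.7 169.6] [35.6 36.6] ray@.052 [ 0.455  -0.1687  0.052 ]
top egg 177 circ [0.4953 0.0749] 0.021773671731352806 mean [0.4929 0.0732 0.0606] mid [0.4953 0.0748 0.0583] top 0.0766
  ellipse [215.4 184.2] [14.6 15. ] ray@.052 [0.4943 0.0741 0.052 ]
top cup 61 circ [ 0.4522 -0.1689] 0.02022985927760601 mean [ 0.4531 -0.1701  0.0505] mid [ 0.4525 -0.1694  0.0511] top 0.057
  ellipse [300.2 199. ] [13.4 13.9] ray@.052 [ 0.4524 -0.1684  0.052 ]
10.8
```

View pics/w.png

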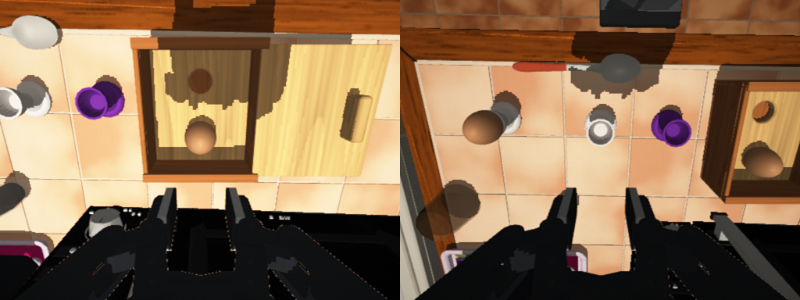

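The wrist images show the open keeper with the egg and, at right (600,128), the empty cup. The egg-to-cup offset agrees between cameras to about 1.5 mm: (-0.042, -0.244). Now I'll grasp the egg with the fingertips about 11 mm below its widest level.

Run:
```python
from h import *
e=np.array([.496,.075,0])
r.set_gripper(.85)
r.move_to(e+[0,0,.2],Q)
r.move_linear(e+[0,0,.1],vel=.12); r.move_linear(e+[0,0,.048],vel=.06)
print('F',r.current_contact_force().round(1),r.current_tool_pos().round(4))
r.set_gripper(0.0,20)
print('open',r.current_opening(),r.current_finger_force())
r.move_linear(e+[0,0,.07],vel=.04); r.move_linear(e+[0,0,.25],vel=.12); r.sleep(.3)
print('open',r.current_opening(),r.current_finger_force(),r.current_contact_force().round(2),r.current_t())
r.move_to([.4537,-.1688,.20],Q); 
d=wcam(); s=optics.get_image('scene')
cv2.imwrite('pics/held.png',np.hstack([cv2.resize(d['pixels'][...,::-1],(400,300)),cv2.resize(s['pixels'][140:290,200:400,::-1],(400,300))]))
P,m=box(s,.13,.26,(.4537,-.1688),.06)
px=s['pixels'].astype(int); m&=(px[...,0]>px[...,2]+35); q=P[m]; print(len(q),q.min(0),q.max(0))
```

```text
F [-5.9  2.8 16.7] [0.4963 0.0753 0.0488]
open 0.49635513284157434 20.371008440852165
open 0.5000776501914265 20.412365086376667 [-0.07  0.36 -0.87] 17.2583
344 [ 0.43054766 -0.21752278  0.17249544] [ 0.47034427 -0.11159917  0.25805625]
```

View pics/held.png

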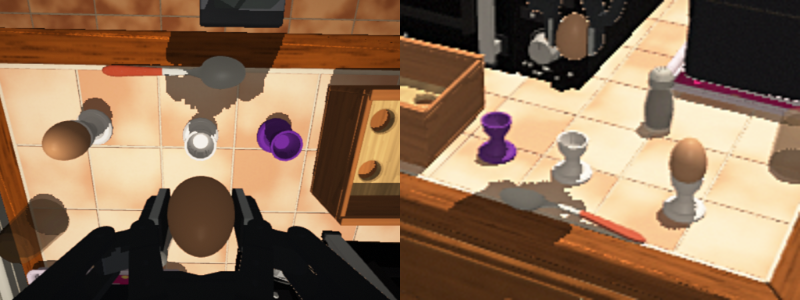

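The egg is held upright between the pads (wrist view (200,215)), and the cup below is undisturbed. I'll lower it in small steps and watch the force.

Run:
```python
from h import *
c=np.array([.4537,-.1688,0])
r.move_linear(c+[0,0,.105],vel=.1); r.move_linear(c+[0,0,.086],vel=.03); r.sleep(.4)
f0=r.current_contact_force(); print('f0',f0.round(2),r.current_tool_pos().round(4))
z=.086
while z>.070:
    z-=.001; r.move_linear(c+[0,0,z],vel=.01); r.sleep(.15); f=r.current_contact_force()-f0
    print(round(z,4),f.round(2))
    if f[2]>2.5: break
print(r.current_finger_force(),r.current_tool_pos().round(4),r.current_t())
s=optics.get_image('scene'); d=wcam()
cv2.imwrite('pics/seat.png',np.hstack([cv2.resize(d['pixels'][...,::-1],(400,300)),cv2.resize(s['pixels'][165:265,220:353,::-1],(400,300))]))
```

```text
f0 [-0.82 -0.42 -1.4 ] [ 0.4537 -0.1688  0.086 ]
0.085 [1.38 0.19 1.14]
0.084 [0.77 0.07 0.37]
0.083 [ 0.76 -0.02  0.87]
0.082 [0.94 0.69 1.11]
0.081 [0.5  0.2  0.75]
0.08 [0.29 0.63 0.85]
0.079 [1.19 0.13 0.81]
0.078 [ 0.62 -0.25  1.19]
0.077 [-0.78 -0.73  7.39]
20.95451597124338 [ 0.4538 -0.1689  0.0773] 24.2333
```

View pics/seat.png

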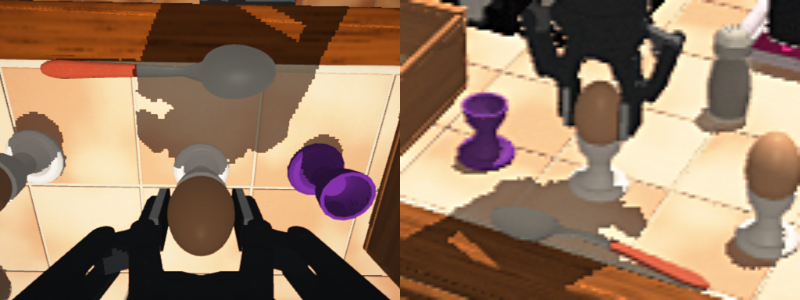

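Contact came at exactly the expected seated height (TCP 0.077), and in the scene crop the egg sits in the cup at (598,125). I'll release, retreat and check.

Run:
```python
from h import *
r.set_gripper(.56,20); r.sleep(.2); r.set_gripper(.75); r.sleep(.2)
p=r.current_tool_pos(); r.move_linear(p+[0,0,.03],vel=.04); r.move_linear(p+[0,0,.16],vel=.12)
r.move_to([.40,-.05,.28],Q); r.sleep(.3)
t=grab('top'); s=grab('scene')
for d,n in((t,'top'),(s,'scene')): report(d,n+' egg',(.4535,-.1688),.066,.115)
P=pts(t); m=(t['depth']>0)&(abs(P[...,2]-.1045)<.006)&(P[...,1]>.2)&(P[...,1]<.28)&(P[...,0]>.42)&(P[...,0]<.5); print('bar',m.sum(),P[m].mean(0) if m.any() else 0)
print(r.current_opening(),r.current_contact_force().round(2),r.current_t())
cv2.imwrite('pics/end.png',np.hstack([cv2.resize(t['pixels'][120:270,150:350,::-1],(400,300)),cv2.resize(s['pixels'][140:290,200:400,::-1],(400,300))]))
```

```text
top egg 162 circ [ 0.4525 -0.1685] 0.021792016923427582 mean [ 0.4496 -0.1693  0.0912] mid [ 0.4519 -0.1712  0.0845] top 0.103
  ellipse [301.6 198.5] [13.1 15.9] ray@.052 [ 0.4538 -0.1722  0.052 ]
scene egg 252 circ [ 0.4475 -0.1698] 0.021988574415445328 mean [ 0.4422 -0.1737  0.0837] mid [ 0.4461 -0.1695  0.0846] top 0.1031
  ellipse [285.8 201.2] [17.6 18.3] ray@.052 [ 0.4863 -0.1544  0.052 ]
bar 94 [0.45822349 0.2424222  0.10466613]
0.7489592068361393 [ 0.01 -0.01 -0.5 ] 28.4083
```

View pics/end.png

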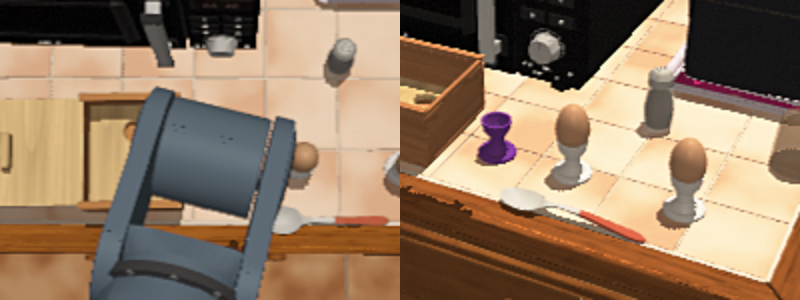

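The egg stands upright in the white cup (scene crop (573,135)) with its top at z about 0.103, matching the seated height. The lid is open, with the bar at y = 0.242. The other things are unmoved and the arm is clear.

```bash
python3 -c "
from h import *
print(r.hand_in())"
```

```text
the job is handed in; nothing more can be done
None
```

I handed the job in at about 28 s of robot time: the lid is open to its stop, the egg sits pointed end up and released in the white cup, and the last pictures show the other cup, salt shaker and spoon undisturbed; the hand-in call gave no verdict.

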